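# Clip the grinder in its bench holder and hold its dead-man lever down

### The job

A new burr has just been fitted to the cordless straight grinder, so give it its run-up check: push the grinder, lever upwards, down into the blue bench holder (do not drop it in) until its metal collar sits at the bottom of the fork and the yellow sprung jaw has snapped back over it, the barrel lying in the rear saddle. Do not squeeze the red dead-man lever before the grinder is clipped in; then press the lever down from above until it is fully home and finish while still holding it there, the grinder staying seated. Leave everything else on the bench where it is.

Things in the scene. Friction and masses are not known exactly. Their poses are not given: they have to be found in the camera images.
- grinder_grip (a point): (Sizes in mm.) Loose cordless straight grinder, 0.56-0.84 kg: grey round barrel 46 in diameter with a flat-sided rubber grip 48 wide, lying level on its black battery pack, red lever on top. Point on the barrel's axis at the centre of mass (23 above the bench at the start): grip here from above, fingers either side. x along the tool to the burr, z up through the lever. The barrel runs from 75 behind to 50 ahead of this point.
- grinder_collar (a point): Centre of the grinder's bare metal collar (40 in diameter, 37 long), on its axis, 70 ahead (+x) of grinder_grip. Ahead of the collar come the black nose and collet nut.
- push_spot (a point): Bare top of the grinder's barrel between the lever's hinge and the collar (17 long), 41 ahead of grinder_grip and 23 above its axis, close behind the fork once the grinder is on the holder: pressing down here with shut fingertips pushes the collar home past the jaw if the grip alone lets the nose tip up.
- burr_tip (a point): Front end of the brass-coloured burr (12 in diameter), on the grinder's axis, 186 ahead of grinder_grip.
- battery (a point): Centre of the grinder's black battery pack (52 wide, 50 high, flat underside), 132 behind grinder_grip; pack and housing reach from 75 to 154 behind it and 27 above the axis.
- lever_pad (a point): Top of the pressing pad of the red lever, on the tool's centre line near the lever's free rear end. Released: 54 behind grinder_grip and 42 above the tool's axis; fully home: 55 behind and 30 above. Press it straight down with shut fingertips. The lever is 20 wide, lies on top of the barrel from 62 behind to 30 ahead of grinder_grip: a gripper's palm must stay over 45 above the axis.
- lever (a joint): The grinder's red dead-man lever, hinged at its front end, sprung up. 0 = released, 0.14 rad = fully home on its stop (pad 12 mm lower). At the pad about 4 N starts it and 10 N brings it home; let go, it springs up.
- holder_mid (a point): (mm) Bench holder, fixed: blue steel base 220 x 96 x 12 with two upright supports, a fork and a saddle. Point 75 above the bench where grinder_grip lies when the grinder is seated. x from the plain rear saddle to the fork with the yellow jaw (the burr end), z up. Between the supports (50 behind to 60 ahead of this point) nothing is higher than 32 above the bench.
- holder_seat (a point): Where grinder_collar lies when seated in the fork: 75 above the bench, 70 ahead (+x) of holder_mid, same axes. The fork is 16 thick, 9 to 12 play along x. On its -y side a fixed blue prong (inner face 21.5 off centre) with flared top 127 above the bench; on its +y side the sprung jaw, tops 138 above the bench.
- holder_saddle (a point): Middle of the open rear V saddle, 57 behind holder_mid, on the seat axis 75 above the bench. 14 thick; side plates 25 either side of the axis, flared tops 93 above the bench. It carries the grinder's barrel just ahead of the battery.
- jaw (a joint): Sprung steel jaw of the fork, yellow ramp, lip and thumb tab, hinged low on the +y side. 0 = closed, lip 13 off centre and 17 above holder_seat; grows swinging outwards (0.45 at most). The collar pushed straight down on its ramp swings it out about 0.2, which takes some 4 to 12 N; once the collar is down it snaps back to 0 over it.
- spanner: Leave alone: open-ended steel collet spanner, 130 long, lying between the two working places (mm). Origin at its underside.
- burr_block: Leave alone: wooden block 90 x 50 x 28 with eight upright brass-coloured burrs, 64 tall over all, on the bench between the two working places (mm). Origin at its underside.
- spare_pack: Leave alone: black and grey spare battery pack 75 x 52 x 52 at the left side of the bench (mm). Origin at its underside.
- glue: Leave alone: yellow glue bottle with orange cap, 60 across, 190 tall, at the left side (mm). Origin at its underside.
- wax_tin: Leave alone: brass-coloured round tin, 90 across, 50 tall, at the back of the bench (mm). Origin at its underside.
- mallet: Leave alone: wooden mallet, head 65 x 120 x 64, handle 26 thick, at the right side (mm). Origin at its underside.
- tape: Leave alone: orange tape measure, 70 x 34 x 66, at the right side (mm). Origin at its underside.
There are look-alikes about, which are no part of the job. Of the things that look like the part that bears holder_mid, the smaller one is meant.

How it is judged:
By the outcome, as a careful person would: the job done as asked, in the order asked, and still so for the second after the job is handed in, while the arm keeps its last pose, push and grip.
It also fails if it takes over 58 s, if anything falls off the work surface, if the arm or the gripper's body presses on something with over 40 N, if the wrist force passes 120 N, or if a joint passes its speed limit or range.

### The arm

A 6-joint arm with a two-finger parallel gripper is mounted at the origin on the work surface. World frame = base frame: x ahead of the robot, y to its left, z up, the work surface at z = 0. Lengths are in m, angles in degrees, forces in N, time in s.
With the tool pointing down it reaches from about 0.325 to 0.925 m from the base axis. Payload 3.1 kg.
Tool frame: the origin (TCP) lies midway between the tips of the shut fingers; the grasp point (between the pads) lies behind it (r.grip_depth is the z of the grasp point in the tool frame, in m); z points along the fingers, x is the direction in which the jaws open and shut, and the axes are right-handed (so a half turn about z gives the same grasp; the last joint's range is limited). The gripper opens to 85 mm and grips with 20 to 120 N. Pads are 22 mm wide; open, the fingers measure 114 mm over their backs; the gripper's body (76 mm by 85 mm) begins 54 mm behind the grasp point. The pads swing forward as they close: fully open they stand 13 mm farther back than shut.
Start: joints at [68.4, 12.427, 92.441, -0, 75.132, -6.429], TCP at [0.164, 0.603, 0.231] pointing down, gripper open.
Joint ranges: [-157.48, 157.48], [-44.54, 120.13], [17.64, 146.25], [-64.5, 244.5], [7.68, 150.69], [-147.95, 147.95]. Speed limits (degrees/s): [159.86, 159.86, 180, 180, 180, 180].

### API

Orientations are given as a 3x3 rotation matrix whose columns are the frame's x, y, z axes.
In Python, from rig import r gives the robot as it stands.
- The arm moves only by the tool servo_tool, never from a script. Its argument "increments" is a list of rows, each an object with "gripper": the opening, from 0 (shut) to 1 (fully open); "translation": the shift along the tool's x, y, z in mm, a list of three; "yaw": the turn about the tool's z in rad. A call has 1 to 8 rows; each row is the pose to reach, as a shift and turn from the pose commanded when the call began, along the tool's axes at that moment; what a row does not reach only later rows make up. A row lasts 1/8 s, in which the tool goes at most 62.5 mm and 10.7 degrees, less where a joint would pass 70% of its speed; a pose out of reach is approached as far as the arm can. A call with a gripper value outside its range is refused whole. The fingers move at their own pace and stop on an object; the grip force is fixed at half the most. Time passes only in rows, so rows that repeat a pose let the fingers close. It gives the time, the measured TCP pose, the force and the opening at its end, in the units of the state.
- r.state(): the state, without advancing time (a new reading comes with each control period).
- r.read_camera(name): name is "scene" or "top" or "wrist"; returns the picture (420x560x3 uint8, red, green, blue); there is no depth.
- r.get_calibration(name): a dict with "fx", "fy", "cx", "cy" (pixels), "k1" (the pictures are not rectified: a ray, as slopes to the right and down, at radius r is drawn at 1 + k1 r^2 times it, then the intrinsics apply), "extrinsics" (4x4, takes a point from world to camera coordinates). Camera axes: x right, y down, z forward; pixel columns grow to the right and rows downward; lengths in m; the calibration is good to about 2 mm. A picture is of the moment at which its call begins: read the wrist's pose just before it. get_calibration takes no time and is no camera call; for the wrist camera it gives the pose at the moment of the call.
- r.close_job(): hands the job in, once; it reports no verdict.
The state is a dict: "t": time; "qpos": joint angles; "joint_velocities": joint speeds; "joint_efforts": joint torques, N m; "ee_pos": TCP position; "eef_rot": TCP orientation; "wrist_force": force on the tool from outside, world axes, zero at the start; "moment": the same for the moment, N m; "gripper_width": opening from 0.0 (shut) to 1.0 (fully open).
Only numpy, scipy, OpenCV 4.12 (cv2) and the standard library are available. Lean on these libraries where they do the work, as an engineer would, in place of code of your own. Each camera call takes 0.05 s, during which the arm holds its last target. There are 200 camera calls.

## Working session

There is one attempt and no reset: what is moved stays moved. The work goes in short steps, Python scripts to look and compute and a tool call to move; the robot and the scene stay as the last step left them, time stands still between calls to the robot, and variables do not carry over. Pictures are saved under pics/ and viewed, about 8 in all and at most 12, crops included, and the job is handed in when it is done.

Besides the shell and the picture viewer there is one more tool, called after "Call:" as a command line: name --argument value ..., lists and objects as JSON in quotes. servo_tool: Moves the arm, as the interface text tells. Its arguments: {"type":"object","properties":{"increments":{"type":"array"}},"required":["increments"]}

```bash
ls; mkdir -p pics; cat > h.py <<'E'
import numpy as np, cv2
from rig import r
def snap(n,f):
    c=r.get_calibration(n); im=r.read_camera(n); cv2.imwrite(f'pics/{f}.png',im[:,:,::-1]); np.save(f'pics/{f}.npy',c,allow_pickle=True); return im,c
def load(f): return np.load(f'pics/{f}.npy',allow_pickle=True).item()
def pix(c,u,v,z):
    """pixel -> world point on plane z"""
    K=np.array([[c['fx'],0,c['cx']],[0,c['fy'],c['cy']],[0,0,1.]])
    d=np.array([(u-c['cx'])/c['fx'],(v-c['cy'])/c['fy']]);s=d.copy()
    for _ in range(20): s=d/(1+c['k1']*(s@s))
    E=np.array(c['extrinsics']);R,t=E[:3,:3],E[:3,3]
    o=-R.T@t; ray=R.T@np.array([*s,1]); return o+ray*(z-o[2])/ray[2]
def proj(c,p):
    E=np.array(c['extrinsics']);q=E[:3,:3]@np.array(p)+E[:3,3];s=q[:2]/q[2];s=s*(1+c['k1']*(s@s))
    return np.array([s[0]*c['fx']+c['cx'],s[1]*c['fy']+c['cy']])
E
python3 - <<'E'
from h import *
print(r.grip_depth,r.state())
a,ca=snap('top','top0'); b,cb=snap('scene','sc0')
for c in (ca,cb): print(c)
E
cd pics; python3 -c "
import cv2
for n in('top0','sc0'): cv2.imwrite(n+'x.png',cv2.resize(cv2.imread(n+'.png'),(800,600),interpolation=2))"
```

```text
pics
-0.0187 {'t': 0.0, 'qpos': array([ 6.84011950e+01,  1.24768048e+01,  9.25299007e+01, -9.62571569e-04,
        7.51316924e+01, -6.42938780e+00]), 'joint_velocities': array([-0.08880824, -0.10338791, -0.01592695,  0.04394557, -0.00785687,
       -0.082035  ]), 'joint_efforts': array([-5.51360718e-04, -3.96846235e+01, -3.03850043e+01, -9.46601108e-05,
        9.68888460e-03, -1.69109132e-06]), 'ee_pos': array([0.16323257, 0.60245315, 0.2299548 ]), 'eef_rot': array([[ 2.61668814e-01,  9.65157328e-01, -8.74059049e-04],
       [ 9.65154735e-01, -2.61670150e-01, -2.25186686e-03],
       [-2.40212096e-03, -2.54358900e-04, -9.99997083e-01]]), 'wrist_force': array([ 0.09178568,  0.99268274, -0.00960882]), 'moment': array([-0.02188231, -0.00143166,  0.01304102]), 'gripper_width': 1.0031720012123198}
{'fx': 468.80884851970023, 'fy': 468.80884851970023, 'cx': 277.02057333865724, 'cy': 207.12189309622863, 'k1': 0.0008064451899431136, 'extrinsics': array([[-2.47231156e-03, -9.99992816e-01,  2.87315321e-03,
        -1.15348382e-03],
       [-9.82535921e-01,  1.89455999e-03, -1.86063359e-01,
         5.29848189e-01],
       [ 1.86056579e-01, -3.28298283e-03, -9.82533547e-01,
         1.38510495e+00],
       [ 0.00000000e+00,  0.00000000e+00,  0.00000000e+00,
         1.00000000e+00]])}
{'fx': 434.83103931376024, 'fy': 434.83103931376024, 'cx': 278.14516861435203, 'cy': 211.04288334517256, 'k1': -0.04733113580738051, 'extrinsics': array([[-1.37371833e-03,  9.99927923e-01,  1.19273356e-02,
         1.73096076e-02],
       [ 8.38247259e-01,  7.65528705e-03, -5.45236581e-01,
        -3.99799128e-01],
       [-5.45288589e-01,  9.24905485e-03, -8.38197357e-01,
         1.92963819e+00],
       [ 0.00000000e+00,  0.00000000e+00,  0.00000000e+00,
         1.00000000e+00]])}
```

View pics/top0x.png

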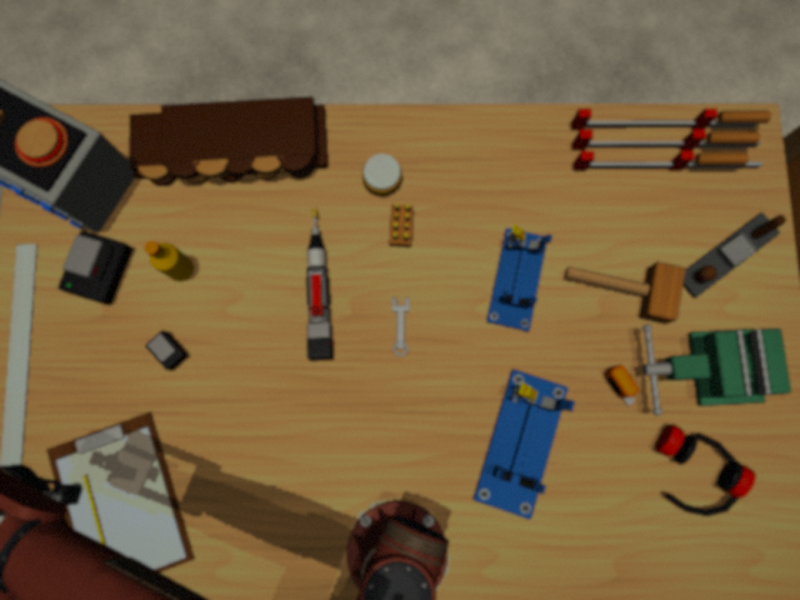

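View pics/sc0x.png

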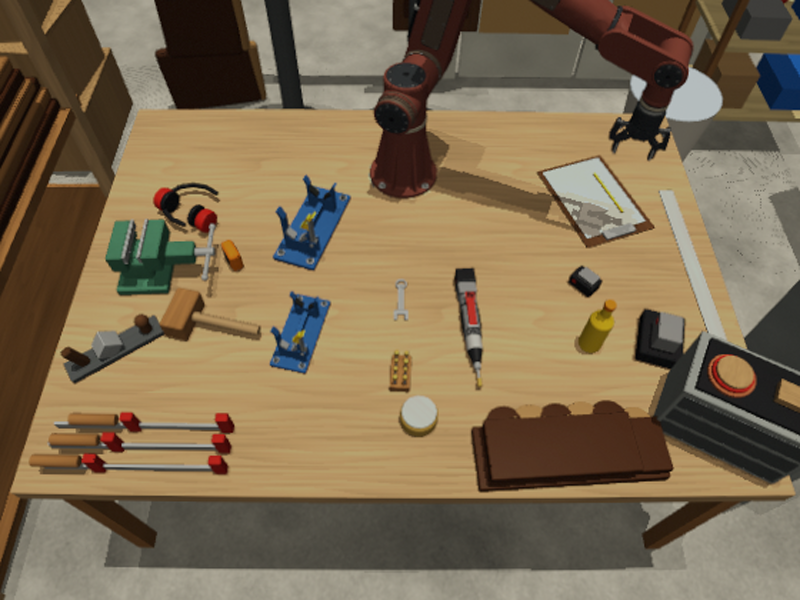

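The top view shows the grinder at (317,290) with its burr pointing up at (317,212). There are two blue holders, at (518,280) and (523,445); the smaller is the far one at (518,280), with its fork at the upper end. I'll enlarge both for measuring.

```bash
python3 - <<'E'
import cv2,numpy as np
i=cv2.imread('pics/top0.png')
a=cv2.resize(i[140:260,190:260],None,fx=5,fy=5,interpolation=2)
b=cv2.resize(i[150:240,330:395],None,fx=6.667,fy=6.667,interpolation=2)
print(a.shape,b.shape)
o=np.zeros((600,800,3),np.uint8); o[:600,:350]=a; o[:600,360:360+433]=b[:600,:433]
cv2.imwrite('pics/crop1.png',o)
E
```

```text
(600, 350, 3) (600, 433, 3)
```

View pics/crop1.png

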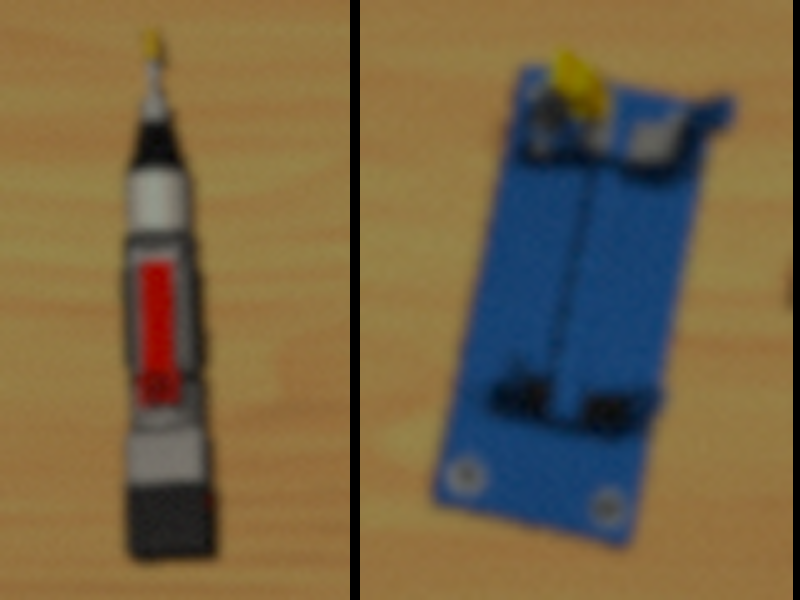

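The crop shows the burr tip at (151,30), the collar at about (159,200) and the pack rear at (172,555). The holder base corners are at (521,65), (433,500), (632,547), with the yellow jaw at the upper left.

```bash
cat > m.py <<'E'
from h import *
c=load('top0')
g=lambda u,v,z: pix(c,190+(u+.5)/5-.5,140+(v+.5)/5-.5,z)
b=lambda u,v,z: pix(c,330+(u-360+.5)/6.667-.5,150+(v+.5)/6.667-.5,z)
tip=g(151,30,.023); col=g(159.5,199,.023); l=g(131,340,.03); 
rear=(g(131,555,.03)+g(214,557,.03))/2
gl=(g(125,310,.023)+g(197,310,.023))/2
d=tip-rear; d/=np.linalg.norm(d)
print('tip',tip,'col',col,'rear',rear,'len',np.linalg.norm((tip-rear)[:2]),'side mid',gl,'yaw',np.degrees(np.arctan2(d[1],d[0])))
print('grip from tip',tip-.186*d,'col',col-.07*d,'rear',rear+.154*d)
C=[b(521,65,.012),b(433,500,.012),b(632,547,.012),b(713,100,.012)]
for i in range(4): print(C[i],np.linalg.norm(C[i]-C[i-1]))
f=C[0]-C[1]; print('yaw', np.degrees(np.arctan2(f[1],f[0])),'center',np.mean(C,0), C[0]+C[2]-C[1])
s=(b(500,395,.093)+b(657,400,.093))/2; print('saddle',s)
E
python3 m.py
```

```text
tip [0.73542922 0.18002087 0.023     ] col [0.62419773 0.17241533 0.023     ] rear [0.39836912 0.15928208 0.03      ] len 0.337697506926468 side mid [0.55279811 0.17008155 0.023     ] yaw 3.5208830114407395
grip from tip [0.54982017 0.16860063 0.02685469] col [0.55434486 0.16811739 0.02445069] rear [0.55204543 0.16873755 0.02680848]
[ 0.69246809 -0.24873073  0.012     ] 0.09327832846701319
[ 0.48116722 -0.2005492   0.012     ] 0.21672452211770982
[ 0.45879785 -0.29289854  0.012     ] 0.09501994228322116
[ 0.6748857  -0.34033698  0.012     ] 0.22123373333163862
yaw -12.84515397120994 center [ 0.57682972 -0.27062886  0.012     ] [ 0.67009873 -0.34108007  0.012     ]
saddle [ 0.514899   -0.25521169  0.093     ]
```

Call:
servo_tool --increments '[{"gripper":1,"translation":[-40,61,0],"yaw":-0.1},{"gripper":1,"translation":[-79,122,0],"yaw":-0.2},{"gripper":1,"translation":[-118,183,0],"yaw":-0.327},{"gripper":1,"translation":[-158,244,0],"yaw":-0.327},{"gripper":1,"translation":[-198,306,0],"yaw":-0.327},{"gripper":1,"translation":[-237,367,0],"yaw":-0.327},{"gripper":1,"translation":[-277,428,0],"yaw":-0.327},{"gripper":1,"translation":[-316,489,0],"yaw":-0.327}]'

```text
t: 1.1
ee_pos: [0.4986, 0.2296, 0.2309]
eef_rot: [[-0.062, 0.998, -0.0], [0.998, 0.062, 0.0], [0.0, -0.0, -1.0]]
wrist_force: [-0.0, 0.4, 0.7]
gripper_width: 1.002
```

Call:
servo_tool --increments '[{"gripper":1,"translation":[0,0,0],"yaw":0},{"gripper":1,"translation":[0,0,0],"yaw":0}]'

```text
t: 1.35
ee_pos: [0.4972, 0.2313, 0.2306]
eef_rot: [[-0.061, 0.998, -0.002], [0.998, 0.061, 0.0], [0.0, -0.002, -1.0]]
wrist_force: [0.2, -0.5, -0.6]
gripper_width: 0.998
```

```bash
python3 - <<'E'
from h import *
im,c=snap('wrist','w1'); s=r.state(); print(s['ee_pos'],s['eef_rot'],c)
cv2.imwrite('pics/w1x.png',cv2.resize(im[:,:,::-1],(800,600),interpolation=2))
E
```

```text
[0.49678207 0.23191495 0.23072052] [[-6.27542511e-02  9.98027784e-01 -1.56403218e-03]
 [ 9.98028980e-01  6.27545544e-02  1.45569540e-04]
 [ 2.43432588e-04 -1.55181434e-03 -9.99998766e-01]] {'fx': 369.31947094565754, 'fy': 369.31947094565754, 'cx': 278.96231014152124, 'cy': 211.17910755358412, 'k1': -0.015254669639627221, 'extrinsics': array([[-6.25199878e-02,  9.98043600e-01,  4.72067158e-04,
        -2.00986921e-01],
       [ 9.45765161e-01,  5.90940451e-02,  3.19430983e-01,
        -5.25087090e-01],
       [ 3.18778152e-01,  2.04172859e-02, -9.47609426e-01,
         2.16491793e-01],
       [ 0.00000000e+00,  0.00000000e+00,  0.00000000e+00,
         1.00000000e+00]])}
```

View pics/w1x.png

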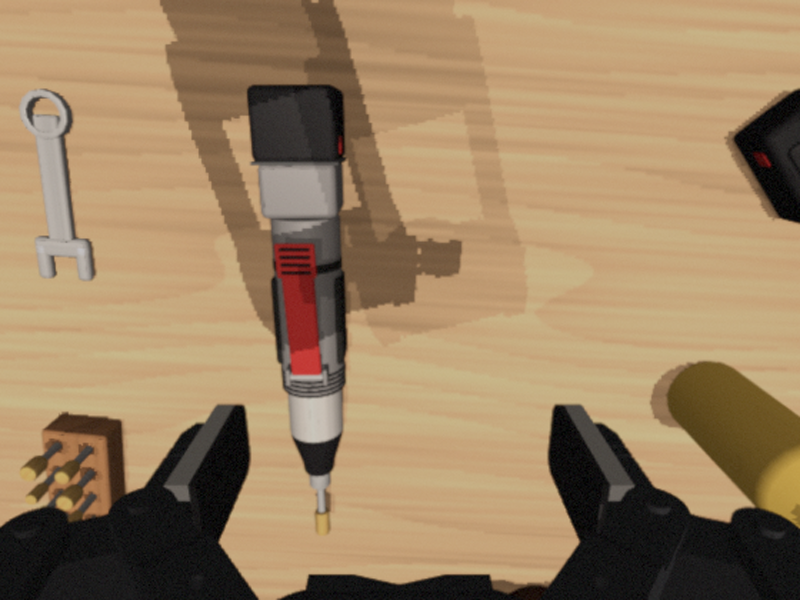

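The wrist view shows the grinder clearly: burr tip (322,534), collar edges (290–342, 417), barrel edges (272–342, 232), and pack rear top edge (250–340, 88).

```bash
python3 - <<'E'
from h import *
c=load('w1')
w=lambda u,v,z: pix(c,(u+.5)*.7-.5,(v+.5)*.7-.5,z)
tip=w(322,534,.023)
cl=(w(290,417,.023)+w(342,417,.023))/2
cj=[w(317,394,.023),w(317,440,.023)]
bl=(w(272,232,.023)+w(342,232,.023))/2
pr=(w(250,88,.05)+w(340,88,.05))/2
pad=(w(279,258,.065)+w(315,258,.065))/2
for n,p in dict(tip=tip,col=cl,bl=bl,pr=pr,pad=pad,c0=cj[0],c1=cj[1]).items(): print(n,p.round(4))
d=tip-bl; print(np.degrees(np.arctan2(d[1],d[0]))); d=tip-pr;print(np.degrees(np.arctan2(d[1],d[0])),np.hypot(*d[:2]))
d[2]=0;d/=np.linalg.norm(d); print(tip-.186*d,pr+.154*d,pad+.054*d, (cj[0]+cj[1])/2-.07*d)
E
```

```text
tip [0.7384 0.1842 0.023 ]
col [0.6284 0.178  0.023 ]
bl [0.4872 0.1703 0.023 ]
pr [0.399  0.1671 0.05  ]
pad [0.4947 0.1712 0.065 ]
c0 [0.6088 0.1785 0.023 ]
c1 [0.6485 0.179  0.023 ]
3.1772657631284735
2.882411140841206 0.3398394362620935
[0.55262261 0.17484263 0.023     ] [0.55278297 0.1748507  0.05      ] [0.54864915 0.17394212 0.065     ] [0.55872774 0.17526805 0.023     ]
```

Call:
servo_tool --increments '[{"gripper":1,"translation":[-30,26,30],"yaw":0.01},{"gripper":1,"translation":[-61,52,60],"yaw":0.01},{"gripper":1,"translation":[-61,52,110],"yaw":0.01},{"gripper":1,"translation":[-61,52,155],"yaw":0.01},{"gripper":1,"translation":[-61,52,190],"yaw":0.01},{"gripper":1,"translation":[-61,52,215],"yaw":0.01},{"gripper":1,"translation":[-61,52,227],"yaw":0.01},{"gripper":1,"translation":[-61,52,227],"yaw":0.01}]'

```text
t: 2.4
ee_pos: [0.5523, 0.1747, 0.0037]
eef_rot: [[-0.054, 0.999, -0.002], [0.999, 0.054, -0.0], [-0.0, -0.002, -1.0]]
wrist_force: [0.6, -0.3, 0.2]
gripper_width: 1.0
```

Call:
servo_tool --increments '[{"gripper":0,"translation":[0,0,0],"yaw":0},{"gripper":0,"translation":[0,0,0],"yaw":0},{"gripper":0,"translation":[0,0,0],"yaw":0},{"gripper":0,"translation":[0,0,0],"yaw":0},{"gripper":0,"translation":[0,0,0],"yaw":0},{"gripper":0,"translation":[0,0,0],"yaw":0}]'

```text
t: 3.15
ee_pos: [0.5551, 0.1736, 0.0062]
eef_rot: [[-0.052, 0.999, 0.003], [0.999, 0.052, 0.0], [0.0, 0.003, -1.0]]
wrist_force: [-0.7, -1.3, 5.9]
gripper_width: 0.55
```

Call:
servo_tool --increments '[{"gripper":0,"translation":[0,0,-10],"yaw":0},{"gripper":0,"translation":[0,0,-30],"yaw":0},{"gripper":0,"translation":[0,0,-70],"yaw":0},{"gripper":0,"translation":[0,0,-120],"yaw":0},{"gripper":0,"translation":[0,0,-170],"yaw":0},{"gripper":0,"translation":[0,0,-210],"yaw":0},{"gripper":0,"translation":[0,0,-230],"yaw":0},{"gripper":0,"translation":[0,0,-230],"yaw":0}]'

```text
t: 4.15
ee_pos: [0.554, 0.1739, 0.2356]
eef_rot: [[-0.052, 0.999, 0.003], [0.999, 0.052, 0.001], [0.0, 0.003, -1.0]]
wrist_force: [-0.1, -0.8, -8.6]
gripper_width: 0.553
```

```bash
python3 - <<'E'
from h import *
im,c=snap('wrist','w2'); s=r.state(); print(s['ee_pos'],s['eef_rot'],s['wrist_force'],s['moment'],s['gripper_width'])
im2,c2=snap('top','t2')
cv2.imwrite('pics/w2x.png',np.hstack([cv2.resize(im[:,:,::-1],(400,300),interpolation=cv2.INTER_AREA),cv2.resize(im2[130:280,180:380,::-1],(400,300))]))
E
```

```text
[0.55268978 0.17358172 0.23331674] [[-5.21804121e-02  9.98636700e-01 -1.39521653e-03]
 [ 9.98637664e-01  5.21801622e-02 -2.14937151e-04]
 [-1.41841502e-04 -1.40453128e-03 -9.99999004e-01]] [-0.14227529  0.22527785 -9.39452395] [-0.01068736 -0.06978971  0.00281621] 0.5503993637814864
```

View pics/w2x.png

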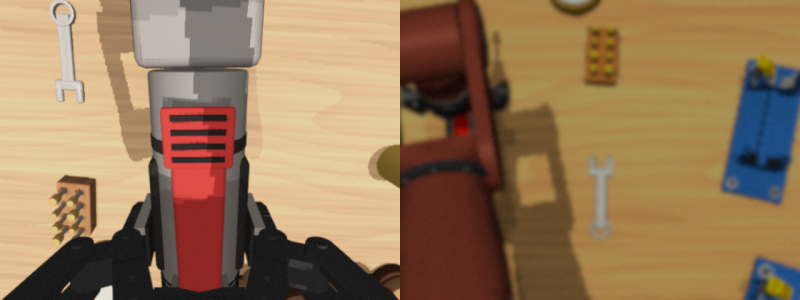

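The grinder is held centred in the fingers and level, with the housing edge at y=68 of 300 and the lever clear of the palm. I'll go beside the holder for a close look.

Call:
servo_tool --increments '[{"gripper":0,"translation":[-30,4,0],"yaw":0.05},{"gripper":0,"translation":[-80,10,0],"yaw":0.12},{"gripper":0,"translation":[-130,16,0],"yaw":0.2},{"gripper":0,"translation":[-180,22,0],"yaw":0.276},{"gripper":0,"translation":[-230,28,0],"yaw":0.276},{"gripper":0,"translation":[-270,32,0],"yaw":0.276},{"gripper":0,"translation":[-299,35,0],"yaw":0.276},{"gripper":0,"translation":[-299,35,0],"yaw":0.276}]'

```text
t: 5.25
ee_pos: [0.6024, -0.1252, 0.2305]
eef_rot: [[0.225, 0.974, -0.006], [0.974, -0.225, 0.001], [-0.0, -0.006, -1.0]]
wrist_force: [-0.8, 1.2, -8.1]
gripper_width: 0.551
```

Call:
servo_tool --increments '[{"gripper":0,"translation":[0,0,0],"yaw":0},{"gripper":0,"translation":[0,0,0],"yaw":0}]'

```text
t: 5.5
ee_pos: [0.6033, -0.1219, 0.2328]
eef_rot: [[0.221, 0.975, -0.002], [0.975, -0.221, 0.001], [0.001, -0.003, -1.0]]
wrist_force: [1.3, -0.2, -8.5]
gripper_width: 0.551
```

```bash
python3 - <<'E'
from h import *
im,c=snap('wrist','w3'); s=r.state(); print(s['t'],s['ee_pos'],s['eef_rot'],s['wrist_force'],s['moment'],s['gripper_width'])
np.save('pics/w3s.npy',s,allow_pickle=True)
cv2.imwrite('pics/w3x.png',cv2.resize(im[:,:,::-1],(800,600),interpolation=2))
E
```

```text
5.55 [ 0.6035107  -0.12190549  0.23332432] [[ 2.20678074e-01  9.75345351e-01 -1.62315835e-03]
 [ 9.75346619e-01 -2.20677068e-01  7.77000559e-04]
 [ 3.99650058e-04 -1.75460900e-03 -9.99998381e-01]] [ 0.60277149  0.60750508 -7.55217788] [-0.01861416 -0.06135186  0.05858328] 0.5453984410929121
```

View pics/w3x.png

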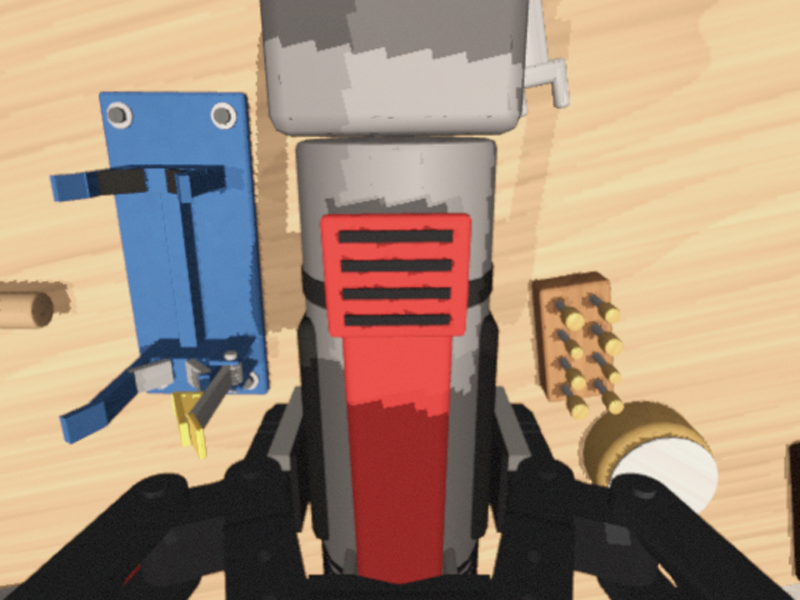

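The holder shows at the left: base rear corners (100,93) and (246,93), front right (268,392), saddle tips (53,188) and (224,177), prong top (66,430). In the hand, the lever rear edge is at y=214 and the housing edge at y=133.

```bash
python3 - <<'E'
from h import *
c=load('w3'); s=load('w3s')
w=lambda u,v,z: pix(c,(u+.5)*.7-.5,(v+.5)*.7-.5,z)
R=s['eef_rot'];o=s['ee_pos']
T=lambda p:(R.T@(p-o)*1000).round(1)
za=.2333+.0175
print('lever rear',T((w(322,214,za+.042)+w(470,214,za+.042))/2),'want y -62')
print('lever w',T(w(470,214,za+.042))-T(w(322,214,za+.042)))
print('barrel',T((w(298,200,za)+w(495,200,za))/2),T((w(313,520,za)+w(487,520,za))/2))
print('lever mid',T((w(345,400,za+.036)+w(448,400,za+.036))/2),T((w(357,575,za+.03)+w(443,575,za+.03))/2))
print('housing front',T(w(396,133,za+.027)),T(w(396,133,za+.023)))
A,B,C=w(100,93,.012),w(246,93,.012),w(268,392,.012)
print('base',A,B,C,np.linalg.norm(A-B),np.linalg.norm(C-B))
f=C-B; y=np.arctan2(f[1],f[0]); print('yaw',np.degrees(y), np.degrees(np.arctan2((B-A)[1],(B-A)[0])))
ex=np.array([np.cos(y),np.sin(y),0]); ey=np.array([-ex[1],ex[0],0])
ctr=A/2+B/2+.11*ex; print('base ctr',ctr,'mid from base',ctr-.0065*ex)
S=(w(53,188,.093)+w(224,177,.093))/2; print('saddle',S,np.linalg.norm(w(53,188,.093)-w(224,177,.093)),'mid',S+.057*ex)
# predicted features for mid hypothesis
mid=ctr-.0065*ex; mid[2]=0
for n,(a,b,z) in dict(saddleL=(-57,-25,93),saddleR=(-57,25,93),prongin=(70,-21.5,100),lip=(70,13,92),prong_top=(70,-40,127),baseFL=(116.5,-48,12)).items():
    print(n,(proj(c,mid+ex*a/1e3+ey*b/1e3+[0,0,z/1e3])/.7).round())
E
python3 -c "
import cv2
i=cv2.imread('pics/w3.png'); cv2.imwrite('pics/w3c.png',cv2.resize(i[50:330,20:200],None,fx=2.9*1.0,fy=2.14,interpolation=2) if 0 else cv2.resize(i[60:330,20:200],None,fx=2.2,fy=2.2,interpolation=2))"
```

```text
lever rear [  0.6 -69.6 -59.4] want y -62
lever w [23.2 -0.1  0.1]
barrel [  0.5 -66.  -17.4] [  1.5  25.8 -17.5]
lever mid [  0.6 -33.5 -53.4] [  1.4  15.1 -47.5]
housing front [  0.5 -81.4 -44.3] [  0.5 -81.3 -40.3]
base [ 0.46119602 -0.28599979  0.012     ] [ 0.48238743 -0.19395131  0.012     ] [ 0.69155746 -0.24375024  0.012     ] 0.09445632562480069 0.21501635364545627
yaw -13.391599559665096 77.03525908915164
base ctr [ 0.57880081 -0.26545213  0.012     ] mid from base [ 0.57247755 -0.2639467   0.012     ]
saddle [ 0.52075493 -0.24272647  0.093     ] 0.09168829823766289 mid [ 0.57620509 -0.25592797  0.093     ]
saddleL [ 74. 178.]
saddleR [168. 179.]
prongin [112. 400.]
lip [176. 394.]
prong_top [ 53. 424.]
baseFL [146. 396.]
```

View pics/w3c.png

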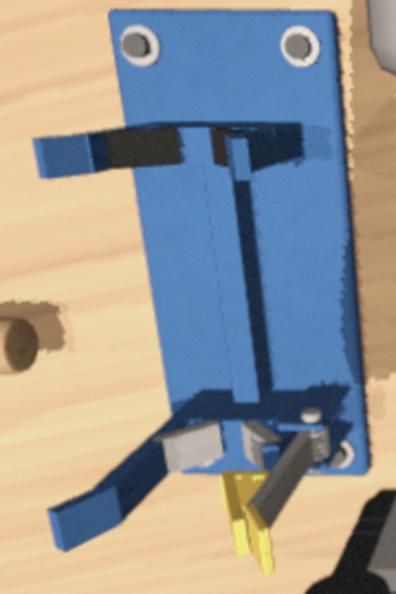

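Call:
servo_tool --increments '[{"gripper":0,"translation":[-40,2,0],"yaw":0.01},{"gripper":0,"translation":[-85,4,0],"yaw":0.01},{"gripper":0,"translation":[-125,6,0],"yaw":0.01},{"gripper":0,"translation":[-146,7,15],"yaw":0.01},{"gripper":0,"translation":[-146,7,45],"yaw":0.01},{"gripper":0,"translation":[-146,7,65],"yaw":0.01},{"gripper":0,"translation":[-146,7,70],"yaw":0.01},{"gripper":0,"translation":[-146,7,70],"yaw":0.01}]'

```text
t: 6.55
ee_pos: [0.5786, -0.2663, 0.164]
eef_rot: [[0.231, 0.973, -0.0], [0.973, -0.231, 0.0], [0.0, -0.0, -1.0]]
wrist_force: [-0.2, 0.4, -8.4]
gripper_width: 0.553
```

```bash
python3 - <<'E'
from h import *
im,c=snap('scene','s4'); s=r.state(); print(s['t'],s['ee_pos'],s['eef_rot'],s['wrist_force'],s['moment'],s['gripper_width'])
im2,c2=snap('wrist','w4')
a=cv2.resize(im[180:280,170:270,::-1],(400,400),interpolation=2); b=cv2.resize(im2[:,:,::-1],(400,300))
o=np.zeros((400,800,3),np.uint8);o[:,:400]=a;o[:300,400:]=b
cv2.imwrite('pics/c4.png',o)
E
```

```text
6.6 [ 0.57928538 -0.26677902  0.16516624] [[ 2.30863018e-01  9.72985253e-01  1.40168469e-03]
 [ 9.72986179e-01 -2.30862160e-01 -7.48025721e-04]
 [-4.04222040e-04  1.53651131e-03 -9.99998738e-01]] [ 3.90907073e-01  1.98488228e-03 -7.39743249e+00] [-0.1003059  -0.04891759  0.07096326] 0.552054997309283
```

View pics/c4.png

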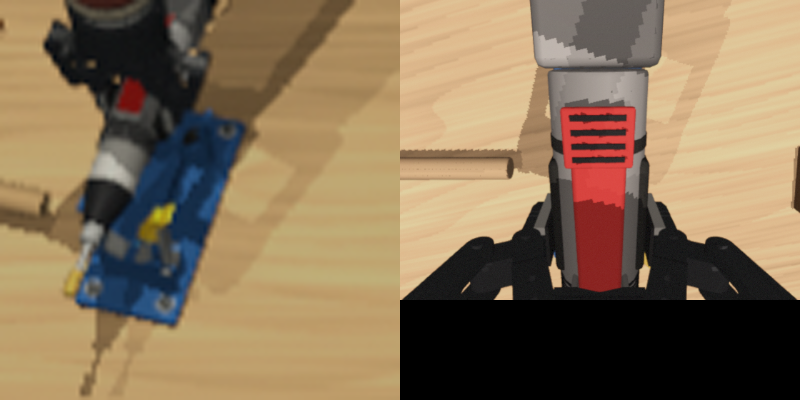

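The scene crop shows the collar at (118,160), the burr tip at (72,292), the jaw (yellow) at (157,222) and the base front corners at (75,303) and (178,325). I'll check predictions against these.

```bash
python3 - <<'E'
from h import *
c=load('s4')
o=np.array([.5792,-.2667,.1652]); y=np.array([.973,-.231,0])
q=lambda p:((proj(c,p)-[170,180]+.5)*4-.5).round(1)
for a in(51.5,70,88.5,186): print('grinder',a,q(o+y*(a-6)/1e3+[0,0,.0175]))
m=np.array([.572,-.2645,0]);t=np.radians(-13);ex=np.array([np.cos(t),np.sin(t),0]);ey=np.array([-ex[1],ex[0],0])
for n,(a,b,z) in dict(FL=(116.5,-48,12),FR=(116.5,48,12),RR=(-103.5,48,12),lip=(70,13,92),jt=(70,25,138),prt=(70,-35,127)).items(): print(n,q(m+ex*a/1e3+ey*b/1e3+[0,0,z/1e3]))
E
```

```text
grinder 51.5 [120.9 151.2]
grinder 70 [113.6 169.7]
grinder 88.5 [106.1 188.5]
grinder 186 [ 65.  291.9]
FL [ 74.5 301.2]
FR [177.3 323.8]
RR [247.5 121.6]
lip [144.5 226.6]
jt [151.1 202.3]
prt [ 85.4 194.6]
```

```bash
python3 - <<'E'
from h import *
im=cv2.imread('pics/s4.png'); cv2.imwrite('pics/c5.png',cv2.resize(im[205:260,180:230],None,fx=10,fy=10,interpolation=2))
E
```

```text
(no output)
```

View pics/c5.png

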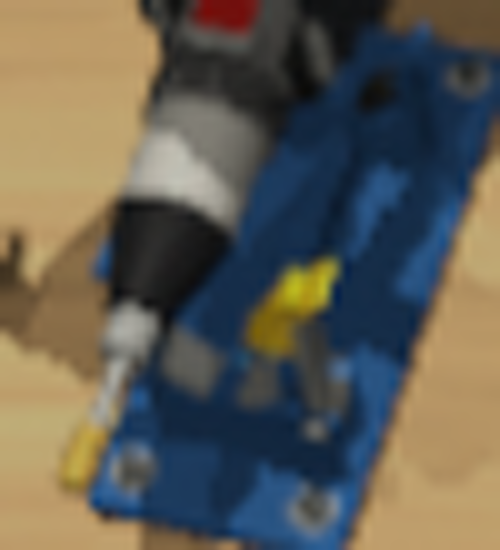

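Call:
servo_tool --increments '[{"gripper":0,"translation":[-2.5,0,0],"yaw":0.005},{"gripper":0,"translation":[-2.5,0,10],"yaw":0.005},{"gripper":0,"translation":[-2.5,0,20],"yaw":0.005},{"gripper":0,"translation":[-2.5,0,30],"yaw":0.005},{"gripper":0,"translation":[-2.5,0,40],"yaw":0.005},{"gripper":0,"translation":[-2.5,0,46],"yaw":0.005},{"gripper":0,"translation":[-2.5,0,50],"yaw":0.005},{"gripper":0,"translation":[-2.5,0,50],"yaw":0.005}]'

```text
t: 7.65
ee_pos: [0.5777, -0.2693, 0.114]
eef_rot: [[0.236, 0.972, -0.0], [0.972, -0.236, 0.0], [0.0, -0.0, -1.0]]
wrist_force: [0.4, -0.4, -8.5]
gripper_width: 0.551
```

```bash
python3 - <<'E'
from h import *
s=r.state(); print(s['t'],s['ee_pos'],s['wrist_force'],s['moment'],s['gripper_width'])
E
```

```text
7.65 [ 0.57774694 -0.26934964  0.11402908] [ 0.37945964 -0.35200282 -8.50228958] [-0.04746466 -0.05416531 -0.02951393] 0.5513879839874868
```

Call:
servo_tool --increments '[{"gripper":0,"translation":[0,0,5],"yaw":0},{"gripper":0,"translation":[0,0,10],"yaw":0},{"gripper":0,"translation":[0,0,14],"yaw":0},{"gripper":0,"translation":[0,0,18],"yaw":0},{"gripper":0,"translation":[0,0,18],"yaw":0}]'

```text
t: 8.28
ee_pos: [0.5774, -0.2692, 0.0956]
eef_rot: [[0.237, 0.972, -0.001], [0.972, -0.237, 0.001], [0.0, -0.001, -1.0]]
wrist_force: [0.3, 0.6, -8.5]
gripper_width: 0.548
```

Call:
servo_tool --increments '[{"gripper":0,"translation":[0,0,4],"yaw":0},{"gripper":0,"translation":[0,0,8],"yaw":0},{"gripper":0,"translation":[0,0,12],"yaw":0},{"gripper":0,"translation":[0,0,12],"yaw":0}]'

```text
t: 8.78
ee_pos: [0.5789, -0.2701, 0.0854]
eef_rot: [[0.237, 0.972, 0.003], [0.972, -0.237, -0.002], [-0.001, 0.003, -1.0]]
wrist_force: [-2.0, 0.3, 1.3]
gripper_width: 0.556
```

```bash
python3 - <<'E'
from h import *
s=r.state(); print(s['t'],s['ee_pos'],s['wrist_force'],s['moment'],s['gripper_width'])
E
```

```text
8.775 [ 0.57891057 -0.27008674  0.08540829] [-1.95939392  0.32063254  1.29563844] [-0.07066735 -0.30395048 -0.00705747] 0.556447238462293
```

Call:
servo_tool --increments '[{"gripper":0,"translation":[0,0,3],"yaw":0},{"gripper":0,"translation":[0,0,6],"yaw":0},{"gripper":0,"translation":[0,0,9],"yaw":0},{"gripper":0,"translation":[0,0,12],"yaw":0},{"gripper":0,"translation":[0,0,12],"yaw":0}]'

```text
t: 9.4
ee_pos: [0.579, -0.2698, 0.0744]
eef_rot: [[0.238, 0.971, 0.002], [0.971, -0.238, -0.0], [-0.0, 0.002, -1.0]]
wrist_force: [-2.1, 1.5, 7.8]
gripper_width: 0.55
```

```bash
python3 - <<'E'
from h import *
s=r.state(); print(s['t'],s['ee_pos'],s['wrist_force'],s['moment'],s['gripper_width'])
im,c=snap('wrist','w6');im2,c2=snap('scene','s6')
a=cv2.resize(im2[200:270,180:250,::-1],(420,420),interpolation=2); b=cv2.resize(im[:,:,::-1],(380,285),interpolation=cv2.INTER_AREA)
o=np.zeros((420,800,3),np.uint8);o[:,:420]=a;o[:285,420:]=b
cv2.imwrite('pics/c6.png',o)
E
```

```text
9.4 [ 0.57896817 -0.2698089   0.07442508] [-2.12249784  1.51630579  7.84873577] [ 0.15640852  0.12954953 -0.26939889] 0.550181331582974
```

Call:
servo_tool --increments '[{"gripper":0,"translation":[0,0,3],"yaw":0},{"gripper":0,"translation":[0,0,6],"yaw":0},{"gripper":0,"translation":[0,0,9],"yaw":0},{"gripper":0,"translation":[0,0,9],"yaw":0}]'

```text
t: 10.0
ee_pos: [0.5822, -0.2705, 0.0669]
eef_rot: [[0.238, 0.971, 0.009], [0.971, -0.237, -0.003], [-0.0, 0.009, -1.0]]
wrist_force: [5.9, 0.3, 7.5]
gripper_width: 0.548
```

```bash
python3 - <<'E'
from h import *
s=r.state(); print(s['t'],s['ee_pos'],s['wrist_force'],s['moment'],s['gripper_width'])
im,c=snap('wrist','w6');im2,c2=snap('scene','s6')
a=cv2.resize(im2[200:270,180:250,::-1],(420,420),interpolation=2); b=cv2.resize(im[:,:,::-1],(380,285),interpolation=cv2.INTER_AREA)
o=np.zeros((420,800,3),np.uint8);o[:,:420]=a;o[:285,420:]=b
cv2.imwrite('pics/c6.png',o)
E
```

```text
10.0 [ 0.58222274 -0.27046743  0.06690195] [5.9458945  0.26067525 7.50180734] [ 0.33546295 -0.15671802 -0.25323405] 0.548480038130441
```

View pics/c6.png

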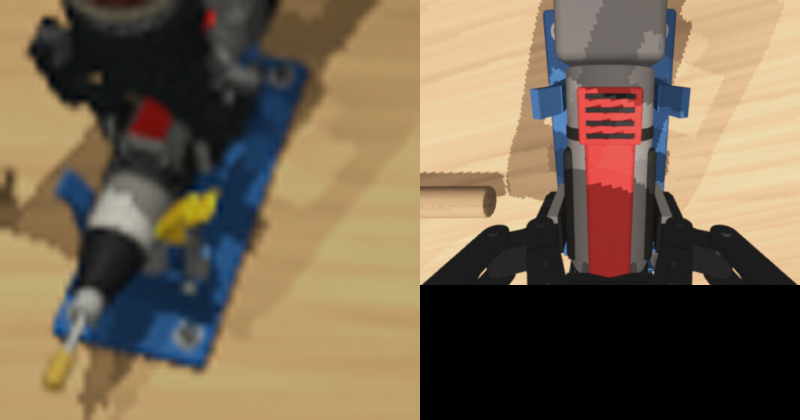

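Call:
servo_tool --increments '[{"gripper":0,"translation":[0,-2,3],"yaw":0},{"gripper":0,"translation":[0,-4,6],"yaw":0},{"gripper":0,"translation":[0,-4,9],"yaw":0},{"gripper":0,"translation":[0,-4,9],"yaw":0}]'

```text
t: 10.6
ee_pos: [0.5807, -0.27, 0.0587]
eef_rot: [[0.238, 0.971, 0.014], [0.971, -0.238, -0.004], [-0.001, 0.014, -1.0]]
wrist_force: [8.9, 1.0, 6.5]
gripper_width: 0.551
```

```bash
python3 - <<'E'
from h import *
s=r.state(); print(s['t'],s['ee_pos'],s['wrist_force'],s['moment'],s['gripper_width'])
E
```

```text
10.6 [ 0.58066556 -0.27001475  0.05867136] [8.86295623 0.95978008 6.5318024 ] [ 0.22713872 -0.87467696 -0.11888809] 0.5513314968598347
```

Call:
servo_tool --increments '[{"gripper":0.75,"translation":[0,0,0],"yaw":0},{"gripper":0.9,"translation":[0,0,0],"yaw":0},{"gripper":0.9,"translation":[0,0,0],"yaw":0},{"gripper":0.9,"translation":[0,0,-10],"yaw":0},{"gripper":0.9,"translation":[0,0,-40],"yaw":0},{"gripper":0.9,"translation":[0,0,-90],"yaw":0},{"gripper":0,"translation":[0,0,-130],"yaw":0},{"gripper":0,"translation":[0,0,-130],"yaw":0}]'

```text
t: 11.6
ee_pos: [0.577, -0.2704, 0.1905]
eef_rot: [[0.237, 0.972, 0.009], [0.972, -0.237, -0.006], [-0.003, 0.01, -1.0]]
wrist_force: [0.1, 0.3, -0.3]
gripper_width: 0.484
```

Call:
servo_tool --increments '[{"gripper":0,"translation":[0,-20,0],"yaw":0},{"gripper":0,"translation":[0,-20,0],"yaw":0},{"gripper":0,"translation":[0,-20,0],"yaw":0},{"gripper":0,"translation":[0,-20,0],"yaw":0}]'

```text
t: 12.1
ee_pos: [0.5548, -0.2638, 0.1839]
eef_rot: [[0.237, 0.972, -0.0], [0.972, -0.237, 0.0], [0.0, -0.0, -1.0]]
wrist_force: [1.4, -0.0, 1.0]
gripper_width: 0.002
```

```bash
python3 - <<'E'
from h import *
im,c=snap('wrist','w7');s=r.state(); print(s['t'],s['ee_pos'],s['wrist_force'],s['eef_rot'],s['gripper_width']);im2,c2=snap('scene','s7')
np.save('pics/w7s.npy',s,allow_pickle=True)
a=cv2.resize(im2[200:270,180:230,::-1],(300,420),interpolation=2); b=cv2.resize(im[:,80:480,::-1],(500,525),interpolation=2)
o=np.zeros((525,800,3),np.uint8);o[:420,:300]=a;o[:,300:]=b
cv2.imwrite('pics/c7.png',o)
E
```

```text
12.15 [ 0.55484035 -0.26378862  0.18393519] [-0.24734722  0.03817783  0.41898417] [[ 2.36439600e-01  9.71646164e-01 -2.17998645e-04]
 [ 9.71646178e-01 -2.36439558e-01  2.01642052e-04]
 [ 1.44381223e-04 -2.59493716e-04 -9.99999956e-01]] 0.0026285912852789736
```

View pics/c7.png

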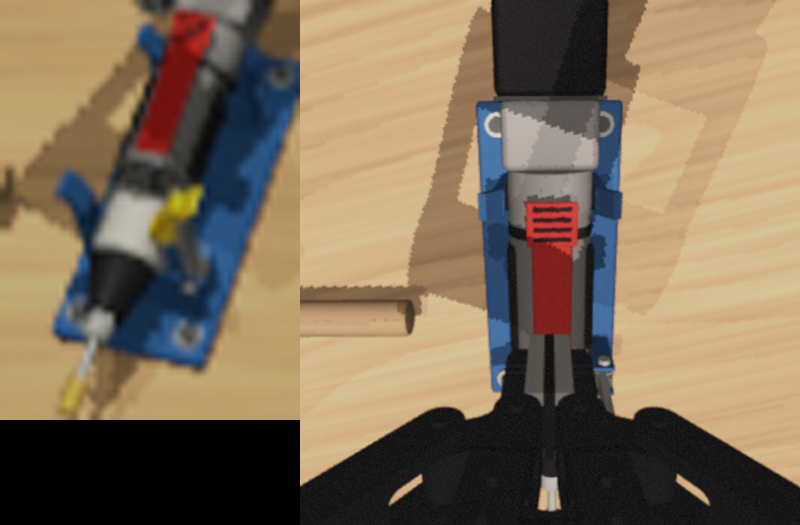

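The view shows the grinder lying in the saddle, centred (barrel x 508–592, lever 527–577, lever rear edge y=203, housing edge y=172). In the scene crop the burr tip is at (72,405).

```bash
python3 - <<'E'
from h import *
c=load('w7');s=load('w7s'); c2=load('s7')
w=lambda u,v,z: pix(c,80+(u-300+.5)*.8-.5,(v+.5)*.8-.5,z)
m=np.array([.572,-.2645,0]);t=np.radians(-13.2);ex=np.array([np.cos(t),np.sin(t),0]);ey=np.array([-ex[1],ex[0],0])
L=lambda p:(((p-m)@ex)*1e3).round(1),(((p-m)@ey)*1e3).round(1),p[2].round(3)
o=s['ee_pos'];print('tcp',L(o))
print('lever rear',L(w(552,203,.117)),'(-62)','lever front',L(w(552,334,.108)),'(+30)')
print('housing front top',L(w(552,172,.102)),'(-75); pack/housing',L(w(552,97,.102)))
print('saddle',L((w(478,193,.093)+w(621,193,.093))/2),'(-57)', 'barrel', L((w(508,240,.075)+w(592,240,.075))/2))
print('base rear',L((w(477,101,.012)+w(621,101,.012))/2),'(-103.5)')
q=lambda p:((proj(c2,p)-[180,200]+.5)*6-.5).round(1)
for a in (-5,0,5):
  for z in (75,85,95,105): print(a,z,'tip',q(m+ex*(186+a)/1e3+[0,0,z/1e3]),'col front', q(m+ex*(88.5+a)/1e3+[0,0,.075+(z-75)/1e3*.5]))
E
```

```text
Traceback (most recent call last):
NameError: name 'p' is not defined. Did you mean: 'np'?
```

```bash
cat > m7.py <<'E'
from h import *
c=load('w7');s=load('w7s'); c2=load('s7')
w=lambda u,v,z: pix(c,80+(u-300+.5)*.8-.5,(v+.5)*.8-.5,z)
m=np.array([.572,-.2645,0]);t=np.radians(-13.2);ex=np.array([np.cos(t),np.sin(t),0]);ey=np.array([-ex[1],ex[0],0])
L=lambda p:(np.array([(p-m)@ex,(p-m)@ey,p[2]])*1e3).round(1)
o=s['ee_pos'];print('tcp',L(o))
print('lever rear',L(w(552,203,.117)),'(-62)','lever front',L(w(552,334,.108)),'(+30)')
print('housing front top',L(w(552,172,.102)),'(-75); pack/housing',L(w(552,97,.102)))
print('saddle',L((w(478,193,.093)+w(621,193,.093))/2),'(-57)', 'barrel', L((w(508,240,.075)+w(592,240,.075))/2))
print('base rear',L((w(477,101,.012)+w(621,101,.012))/2),'(-103.5)')
q=lambda p:((proj(c2,p)-[180,200]+.5)*6-.5).round(1)
for a in (-5,0,5):
  for z in (75,85,95,105): print(a,z,'tip',q(m+ex*(186+a)/1e3+[0,0,z/1e3]),'col front', q(m+ex*(88.5+a)/1e3+[0,0,.075+(z-75)/1e3*.5]))
E
python3 m7.py
```

```text
tcp [-16.9  -3.2 183.9]
lever rear [-58.4  -0.3 117. ] (-62) lever front [ 13.   -0.6 108. ] (+30)
housing front top [-70.4  -0.2 102. ] (-75); pack/housing [-104.4    0.   102. ]
saddle [-58.8  -1.4  93. ] (-57) barrel [-29.   -1.3  75. ]
base rear [-104.    -1.3   12. ] (-103.5)
-5 75 tip [ 75.5 397.9] col front [131.5 249.7]
-5 85 tip [ 72.7 390. ] col front [130.3 245.5]
-5 95 tip [ 69.9 382. ] col front [129.1 241.2]
-5 105 tip [ 67.1 373.9] col front [128. 237.]
0 75 tip [ 72.5 405.8] col front [128.7 257.1]
0 85 tip [ 69.7 397.9] col front [127.5 252.9]
0 95 tip [ 66.9 390. ] col front [126.3 248.6]
0 105 tip [ 64.  381.9] col front [125.1 244.4]
5 75 tip [ 69.6 413.7] col front [125.9 264.4]
5 85 tip [ 66.7 405.8] col front [124.7 260.3]
5 95 tip [ 63.9 397.9] col front [123.5 256. ]
5 105 tip [ 61.  389.9] col front [122.3 251.8]
```

Call:
servo_tool --increments '[{"gripper":0,"translation":[2,40,0],"yaw":0},{"gripper":0,"translation":[2,62,0],"yaw":0},{"gripper":0,"translation":[2,62,30],"yaw":0},{"gripper":0,"translation":[2,62,60],"yaw":0},{"gripper":0,"translation":[2,62,72],"yaw":0},{"gripper":0,"translation":[2,62,76],"yaw":0},{"gripper":0,"translation":[2,62,80],"yaw":0},{"gripper":0,"translation":[2,62,80],"yaw":0}]'

```text
t: 13.2
ee_pos: [0.6158, -0.2768, 0.1053]
eef_rot: [[0.237, 0.972, 0.001], [0.972, -0.237, -0.001], [-0.0, 0.002, -1.0]]
wrist_force: [-0.4, 0.0, -0.7]
gripper_width: 0.001
```

```bash
python3 - <<'E'
from h import *
s=r.state(); print(s['t'],s['ee_pos'],s['wrist_force'],s['moment'])
E
```

```text
13.2 [ 0.61580127 -0.2768159   0.10531396] [-0.4351533   0.02452179 -0.73810596] [-0.00091031  0.0056698   0.01199819]
```

No contact at 105 mm, so the nose is already low. I'll keep descending.

Call:
servo_tool --increments '[{"gripper":0,"translation":[0,0,3],"yaw":0},{"gripper":0,"translation":[0,0,6],"yaw":0},{"gripper":0,"translation":[0,0,8],"yaw":0},{"gripper":0,"translation":[0,0,10],"yaw":0},{"gripper":0,"translation":[0,0,10],"yaw":0}]'

```text
t: 13.82
ee_pos: [0.6166, -0.2771, 0.0978]
eef_rot: [[0.236, 0.972, 0.003], [0.972, -0.236, -0.001], [-0.001, 0.003, -1.0]]
wrist_force: [-2.9, 1.8, 10.9]
gripper_width: -0.004
```

```bash
python3 - <<'E'
from h import *
s=r.state(); print(s['t'],s['ee_pos'],s['wrist_force'],s['moment'])
E
```

```text
13.825 [ 0.61659908 -0.27709245  0.09783865] [-2.91266636  1.78522329 10.86075716] [0.2308176  0.37774654 0.01764335]
```

Call:
servo_tool --increments '[{"gripper":0,"translation":[0,0,2],"yaw":0},{"gripper":0,"translation":[0,0,4],"yaw":0},{"gripper":0,"translation":[0,0,4],"yaw":0}]'

```text
t: 14.2
ee_pos: [0.6167, -0.2772, 0.0976]
eef_rot: [[0.236, 0.972, 0.002], [0.972, -0.236, -0.001], [-0.001, 0.002, -1.0]]
wrist_force: [-7.6, 4.7, 24.7]
gripper_width: 0.002
```

Call:
servo_tool --increments '[{"gripper":0,"translation":[0,0,0],"yaw":0},{"gripper":0,"translation":[0,0,-30],"yaw":0},{"gripper":0,"translation":[0,-20,-60],"yaw":0},{"gripper":0,"translation":[0,-70,-90],"yaw":0},{"gripper":0,"translation":[0,-130,-95],"yaw":0},{"gripper":0,"translation":[0,-160,-95],"yaw":0},{"gripper":0,"translation":[0,-160,-95],"yaw":0},{"gripper":0,"translation":[0,-160,-95],"yaw":0}]'

```text
t: 15.2
ee_pos: [0.4605, -0.2389, 0.1855]
eef_rot: [[0.237, 0.972, 0.001], [0.972, -0.237, -0.0], [-0.0, 0.001, -1.0]]
wrist_force: [0.4, -0.3, 0.3]
gripper_width: 0.004
```

```bash
python3 - <<'E'
from h import *
im,c=snap('wrist','w8');s=r.state(); print(s['t'],s['ee_pos'],s['wrist_force'],s['eef_rot'],s['gripper_width']);im2,c2=snap('scene','s8')
np.save('pics/w8s.npy',s,allow_pickle=True)
a=cv2.resize(im2[200:270,180:230,::-1],(400,560),interpolation=2); b=cv2.resize(im[200:420,180:380,::-1],(400,440),interpolation=2)
o=np.zeros((560,800,3),np.uint8);o[:,:400]=a;o[:440,400:]=b
cv2.imwrite('pics/c8.png',o)
E
```

```text
15.25 [ 0.46082245 -0.23906221  0.18549838] [ 0.99553986 -1.24414972  0.52232328] [[ 2.36376285e-01  9.71661246e-01  8.21275437e-04]
 [ 9.71661571e-01 -2.36376015e-01 -4.12175275e-04]
 [-2.06364926e-04  8.95430242e-04 -9.99999578e-01]] 0.0005238736725241646
```

View pics/c8.png

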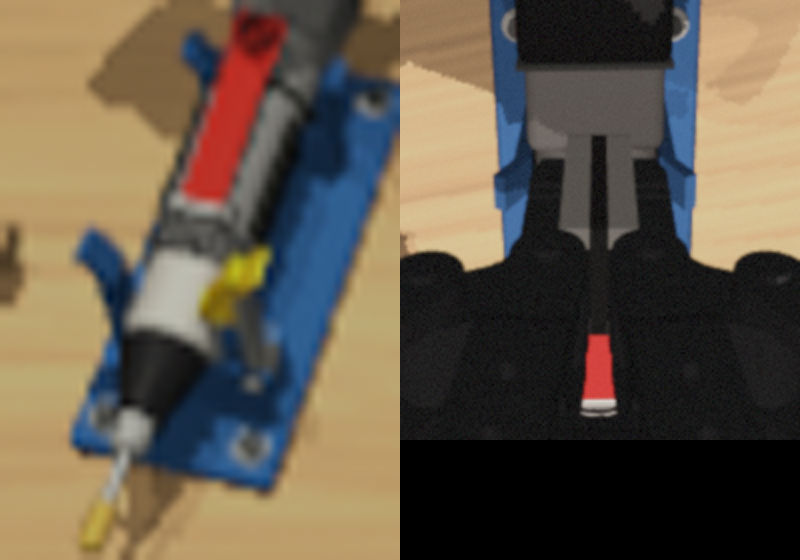

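Pressed at the push spot, the barrel stood firm at 97.6 mm (98 is seated) under 25 N. The yellow lip lies over the collar at (215,295), at the same pixels as when the jaw was closed and empty, so the grinder is clipped in. Next is the lever.

Call:
servo_tool --increments '[{"gripper":0,"translation":[0,40,0],"yaw":0},{"gripper":0,"translation":[0,63,0],"yaw":0},{"gripper":0,"translation":[0,63,25],"yaw":0},{"gripper":0,"translation":[0,63,50],"yaw":0},{"gripper":0,"translation":[0,63,62],"yaw":0},{"gripper":0,"translation":[0,63,68],"yaw":0},{"gripper":0,"translation":[0,63,72],"yaw":0},{"gripper":0,"translation":[0,63,72],"yaw":0}]'

```text
t: 16.3
ee_pos: [0.5212, -0.2537, 0.1145]
eef_rot: [[0.236, 0.972, 0.0], [0.972, -0.236, -0.0], [-0.0, 0.0, -1.0]]
wrist_force: [-3.3, 2.0, 5.1]
gripper_width: 0.003
```

Call:
servo_tool --increments '[{"gripper":0,"translation":[0,0,4],"yaw":0},{"gripper":0,"translation":[0,0,8],"yaw":0},{"gripper":0,"translation":[0,0,11],"yaw":0},{"gripper":0,"translation":[0,0,11],"yaw":0}]'

```text
t: 16.8
ee_pos: [0.5211, -0.254, 0.1047]
eef_rot: [[0.236, 0.972, -0.0], [0.972, -0.236, -0.001], [-0.001, -0.0, -1.0]]
wrist_force: [-4.9, 2.5, 9.4]
gripper_width: 0.0
```

Call:
servo_tool --increments '[{"gripper":0,"translation":[0,0,1.5],"yaw":0},{"gripper":0,"translation":[0,0,3],"yaw":0},{"gripper":0,"translation":[0,0,3],"yaw":0}]'

```text
t: 17.18
ee_pos: [0.5212, -0.2542, 0.104]
eef_rot: [[0.236, 0.972, -0.001], [0.972, -0.236, -0.001], [-0.001, -0.0, -1.0]]
wrist_force: [-9.5, 3.2, 19.8]
gripper_width: -0.004
```

```bash
python3 - <<'E'
from h import *
im,_=snap('scene','s9'); old=cv2.imread('pics/s8.png')[:,:,::-1]; s4=cv2.imread('pics/s4.png')[:,:,::-1]
for i in (s4,old,im):
    h=cv2.cvtColor(np.ascontiguousarray(i[226:245,200:220]),cv2.COLOR_RGB2HSV); m=(h[...,0]>20)&(h[...,0]<35)&(h[...,1]>160)&(h[...,2]>90)
    y,x=np.nonzero(m); print('jaw yellow',m.sum(),x.mean().round(2)+200,y.mean().round(2)+226,x.min()+200,y.max()+226)
print('nose change',np.abs(im[225:270,183:215].astype(int)-old[225:270,183:215]).mean())
s=r.state();print(s['t'],s['ee_pos'],s['wrist_force'])
E
```

```text
jaw yellow 37 208.62 235.14 205 239
jaw yellow 36 208.67 235.17 205 239
jaw yellow 36 208.67 235.17 205 239
nose change 2.0502314814814815
17.225 [ 0.5212155  -0.25421996  0.10400559] [-8.83265346  4.24102759 18.57583286]
```

```bash
python3 -c "
from rig import r
print(r.close_job())"
```

```text
the job is handed in; nothing more can be done
None
```

I pushed the grinder into the smaller blue holder, then pressed the red lever home and handed the job in at about 17 s with the fingertips still on it.

**Seating:** I let go with the nose close to home, then pressed the push spot with shut fingertips. It stood firm at 97.6 mm under 25 N (98 mm is seated).

**Jaw:** The yellow jaw was at the same pixels as when it was closed and empty before insertion, both after seating and again with the lever held.

**Lever:** The pad stopped at 104 mm against the expected 105 mm. It took about 19–20 N, and the last 10 N moved it only 0.7 mm, so I take it to be on its stop.

**Unsure:** Two readings were less clean, and neither conflicts with the seating result:
- **Position along the fork:** the grinder sits about 4 mm ahead of nominal, within the 9–12 mm play.
- **Sideways force:** about 9 N along world x while the lever is held, which I put down to friction at the fingertips.

Nothing else on the bench was touched, as far as the pictures and forces show. I took no final picture of the whole bench.

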